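Tuck the organizer's dust flap under its lip

ROBOT

A 6-joint arm with a two-finger parallel gripper is mounted at the origin on the work surface. World frame = base frame: x ahead of the robot, y to its left, z up, the work surface at z = 0. Lengths are in m, angles in degrees, forces in N, time in s.
With the tool pointing down it reaches from about 0.3 to 0.85 m from the base axis. Payload 4.2 kg.
Tool frame: the origin (TCP) lies on the centre line of the jaws, within the pads' length; the fingertips stand 8 mm ahead of it and the grasp point (between the pads) lies 11 mm behind it; z points along the fingers, y is the line along which they close (so a half turn about z gives the same grasp; the last joint's range is limited). The gripper opens to 91 mm and grips with 3 to 60 N. Pads are 32 mm wide; open, the fingers measure 118 mm over their backs; the gripper's body (76 mm by 178 mm) begins 60 mm behind the grasp point.
Start: joints at [-1.146, 18.312, 89.639, -0, 72.044, -1.146], TCP at [0.575, 0, 0.193] pointing down, gripper open.
Joint ranges: [-177.97, 177.97], [-48.28, 115.42], [12.27, 149.76], [-77.06, 257.06], [2.81, 150.46], [-146.56, 146.56]. Speed limits (degrees/s): [147.25, 147.25, 180, 180, 180, 180].

INTERFACE

Orientations are given as [roll, pitch, yaw] about the fixed x, y, z axes, in that order (R = Rz(yaw) Ry(pitch) Rx(roll)).
In Python, from cell import robot, eyes gives the robot as it stands.
- The arm moves only by the tool arm_command, never from a script. Its argument "rows" is a list of rows, each an object with "twist": the turn, a rotation vector about the tool's x, y, z in degrees, a list of three; "linear": the shift along the tool's x, y, z in mm, a list of three; "claw": the finger opening in mm, from 0 to 91.2. A call has 1 to 12 rows; each row is the pose to reach, as a shift and turn from the pose commanded when the call began, along the tool's axes at that moment; what a row does not reach only later rows make up. A row lasts 1/8 s, in which the tool goes at most 62.5 mm and 10.7 degrees, less where a joint would pass 70% of its speed; a pose out of reach is approached as far as the arm can. A call with a gripper value outside its range is refused whole. The fingers move at their own pace and stop on an object; "force" is the grip in N (left out, the last holds). Time passes only in rows, so rows that repeat a pose let the fingers close. It gives the time, the measured TCP pose, the force, the opening and the grip force at its end, in the units of the state.
- robot.get_state(): the state, without advancing time (a new reading comes with each control period).
- eyes.snapshot(name): name is "scene" or "side" or "wrist"; returns the picture (400x640x3 uint8, blue, green, red); there is no depth.
- eyes.camera_params(name): a dict with "camera_matrix" (3x3 intrinsics, pixels), "pose" (4x4, takes a point from camera to world coordinates); the wrist camera has in their place "mount" (4x4, takes a point from camera to tool coordinates, whose origin is the TCP and whose axes are the flange's). Camera axes: x right, y down, z forward; pixel columns grow to the right and rows downward; lengths in m; the calibration is good to about 2 mm. The wrist camera is an equidistant fisheye: a pixel r from the principal point sees the ray r / f radians off the axis. A picture is of the moment at which its call begins: read the wrist's pose just before it. camera_params takes no time and is no camera call.
- robot.finish_job(): hands the job in; it is judged then, once.
The state is a dict: "time": time; "joint_positions": joint angles; "joint_velocities": joint speeds; "joint_torque": joint torques, N m; "position": TCP position; "tcp_rot": TCP orientation; "contact_force": force on the tool from outside, world axes, zero at the start; "wrist_torque": the same for the moment, N m; "grip_width": finger opening in m; "grip_force": force on a finger pad.
Only numpy, scipy, OpenCV 4.12 (cv2) and the standard library are available. Lean on these libraries where they do the work, as an engineer would, in place of code of your own. Each camera call takes 0.05 s, during which the arm holds its last target. There are 200 camera calls.

TASK

Fold the rose-coloured flap on top of the clear organizer over onto its tray, press it flat, and push it forward by its raised white ridge until its front edge is fully home beneath the yellow retaining lip, so that it stays shut when you take your hand away. Only touch and push with the fingertips: do not pinch or force it, lift nothing, leave the organizer standing where it is, and leave the other things alone, inside the tray and around it.

Things in the scene. Friction and masses are not known exactly. Their poses are not given: they have to be found in the camera images.
- organizer: Clear acrylic three-tier organizer, 2.6 kg, standing loose. 160 mm along its x, 180 mm along its y, side walls 150 mm high. Origin at the centre of its underside; +x is its front (tier pulls, yellow lip; away from the robot), z up. Comb and clipper lie in the open top tray, floor at 104 mm.
- lip_edge (a point): Rear lower edge of the yellow lip, mid-width, at (57, 0, 159) mm in the organizer's frame, parallel to its axes. The lip is 4 mm thick, runs along the whole front and reaches from here to the front wall, 18 mm further (+x). A flared nose, 6 mm to the rear and up to 168 mm high, guides the flap's edge in beneath.
- hinge_home (a point): Middle of the flap's hinge axis when flap_slide is 0, at (-67, 0, 154) mm in the organizer's frame and parallel to its axes. The axis runs along the organizer's y.
- flap (a joint): Flap angle, rad: 0 flat over the tray (rigid stop), 1.57 upright, at most 1.9. Starts standing at 1.2 to 1.65 at the robot's side of the tray; folds away from the robot. A light spring lifts it unless tucked: 2.5 N down, 50 mm from the hinge, holds it flat. Rose plate 166 mm wide, 4 mm thick (2 mm either side of the hinge axis), free edge 114 mm from the axis.
- flap_slide (a joint): How far the flap's hinge pin has moved forward (organizer +x) in its slots, m: 0 rear stop, 0.024 front stop; starts at 0 to 0.003. Dry friction of 3 N keeps it where left. Flap flat: its edge is 4 mm short of the lip's nose at 0, and 14 mm beneath the lip at 0.024. Above 0.004 a flap coming down lands on the nose or lip: push it back by the ridge first.
- ridge (a point): Middle of the top of the white finger ridge on the flap's outer face (upward when flat), 60 mm from the hinge axis. The ridge is 6 mm thick, 100 mm wide across the flap and stands 10 mm above the face; this point is 12 mm off the flap's mid-plane. Its axes are the flap's: x from hinge to free edge, y along the hinge, z out of the outer face.
- flap_edge (a point): Middle of the flap's free edge, 114 mm from the hinge axis; axes as for the ridge.
- comb: Grey plastic comb, 138 x 24 x 5 mm, lying in the top tray; origin at the centre of its underside, x along it. Leave alone.
- clipper: Steel nail clipper, 58 x 13 x 12 mm, lying in the top tray; origin at its underside. Leave alone.
- hairbrush: Wooden hairbrush 205 mm long, up to 62 mm wide, 30 mm high, bristles down, lying beside the organizer; origin at its underside, x along it towards the head. Leave alone.
- jar: Blue ceramic jar with twist cap, 60 mm wide, 55 mm high, standing beside the organizer; origin at its underside. Leave alone.
- lotion: Yellow lotion bottle, 52 mm wide, 130 mm high; origin at its underside. Leave alone.
- soap_tin: Aluminium soap tin, 90 x 60 x 30 mm; origin at its underside. Leave alone.
- tumbler: White ceramic tumbler, 68 mm wide, 90 mm high; origin at its underside. Leave alone.

How it is judged (in metres and radians):
On the way, in this order (a step that is already met when the one before it is completed fails the run):
1. the flap is folded over, down near the tray (value of joint flap below 0.35 rad).
2. the flap lies flat with its edge beneath the lip (value of joint flap below 0.05 rad and value of joint flap_slide above 0.017 m), for 0.2 s.
At the end, for the whole second after the job is handed in: Flap flat (under 0.05 rad), at least 17 of 24 mm forward, its edge 5 mm or more beyond the lip's rear edge and below the lip; organizer upright, at rest, within 30 mm of its start; comb and clipper in the top tray; brush, jar, lotion, tin and tumbler within 30 mm of their starts (all of step 2 and x of flap_edge in the frame of lip_edge above 0.005 m and z of flap_edge in the frame of lip_edge below 0 m and linear speed of organizer below 0.02 m/s and height (world z) of organizer below 0.006 m and angle between organizer's own z axis and vertical below 0.05 rad and distance of each of organizer, hairbrush, jar, lotion, soap_tin, tumbler from where it was at the start of the episode below 0.03 m and z of comb in the frame of organizer between 0.09 and 0.135 m and z of clipper in the frame of organizer between 0.09 and 0.135 m); the robot touches nothing.
It fails at once if the organizer is lifted, tipped or shoved more than 30 mm (height (world z) of organizer above 0.008 m or angle between organizer's own z axis and vertical above 0.1 rad or distance of organizer from where it was at the start of the episode above 0.03 m).
It fails at once if the flap or organizer is pinched or forced (over 35 N from the fingers) (contact force between the fingers and organizer above 35 N).
It fails at once if the organizer is pushed with another part of the arm than the fingers (contact force between the arm and organizer above 5 N).
It fails at once if something standing around is knocked, pushed or lifted (distance of any of hairbrush, jar, lotion, soap_tin, tumbler from where it was at the start of the episode above 0.03 m).
It fails at once if the comb or the clipper is touched by the robot or lifted out of the top tray (contact force between the fingers and comb above 0.5 N or z of any of comb, clipper in the frame of organizer above 0.135 m or contact force between the fingers and clipper above 0.5 N).
It also fails if it takes over 45 s, if anything falls off the work surface, if the arm or the gripper's body presses on something with over 40 N, if the wrist force passes 120 N, or if a joint passes its speed limit or range.

## Working session

There is one attempt and no reset: what is moved stays moved. The work goes in short steps, Python scripts to look and compute and a tool call to move; the robot and the scene stay as the last step left them, time stands still between calls to the robot, and variables do not carry over. Pictures are saved under pics/ and viewed, at most 10 in all, crops included, and the job is handed in when it is done.

Besides the shell and the picture viewer there is one more tool, called after "Emit:" as name([rows], argument=value, ...), one row to a line, values as JSON. arm_command: Moves the arm, as the interface text tells. Its arguments: {"type":"object","properties":{"rows":{"type":"array","items":{"type":"object","properties":{"twist":{"type":"array","items":{"type":"number"}},"linear":{"type":"array","items":{"type":"number"}},"claw":{"type":"number"}}}},"force":{"type":"number"}},"required":["rows"]}

```bash
mkdir -p pics
python3 - <<'E'
from cell import robot, eyes
import cv2
print(robot.get_state())
for n in("scene","side"):
    cv2.imwrite(f"pics/{n}0.png",eyes.snapshot(n)); print(eyes.camera_params(n))
print(eyes.camera_params("wrist"))
E
```

```text
{'time': 0.0, 'joint_positions': array([-1.14658705e+00,  1.83513541e+01,  8.97070629e+01, -5.75006053e-04,
        7.20436554e+01, -1.14659248e+00]), 'joint_velocities': array([-0.04519734,  0.05946368,  0.17356218, -0.0012269 , -0.01409629,
        0.0643832 ]), 'joint_torque': array([-5.01459035e-04, -4.12465632e+01, -2.31973493e+01,  7.28826877e-02,
        4.58198413e-02, -1.41870069e-04]), 'position': array([5.74452135e-01, 1.59252986e-06, 1.92618744e-01]), 'tcp_rot': array([-1.79897937e+02, -1.49594173e-03,  9.00001819e+01]), 'contact_force': array([ 0.3353245 ,  0.28362628, -0.0554449 ]), 'wrist_torque': array([-0.02926048, -0.00399113,  0.00049102]), 'grip_force': 0.0, 'grip_width': 0.09172495436917398}
{'camera_matrix': array([[396.14048901,   0.        , 323.42371105],
       [  0.        , 396.14048901, 195.29502878],
       [  0.        ,   0.        ,   1.        ]]), 'pose': array([[-0.23338337,  0.84114501, -0.48785989,  1.05476657],
       [ 0.97238306,  0.20283305, -0.11545533,  0.11974925],
       [ 0.00183943, -0.50133205, -0.86525302,  0.96702038],
       [ 0.   
[... 299 characters left out ...]
-0.4257204 , -0.62163831,  0.6575165 , -0.82091789],
       [-0.01481331, -0.72176878, -0.69197572,  0.96844069],
       [ 0.        ,  0.        ,  0.        ,  1.        ]])}
{'camera_matrix': array([[309.70691629,   0.        , 324.34475983],
       [  0.        , 309.70691629, 201.35541195],
       [  0.        ,   0.        ,   1.        ]]), 'mount': array([[ 1.54086184e-04, -9.63103159e-01, -2.69132459e-01,
         7.69320386e-02],
       [ 9.99999896e-01,  3.29854207e-05,  4.54489233e-04,
        -1.18628386e-03],
       [-4.28842569e-04, -2.69132501e-01,  9.63103065e-01,
        -1.92416882e-01],
       [ 0.00000000e+00,  0.00000000e+00,  0.00000000e+00,
         1.00000000e+00]])}
```

View pics/scene0.png

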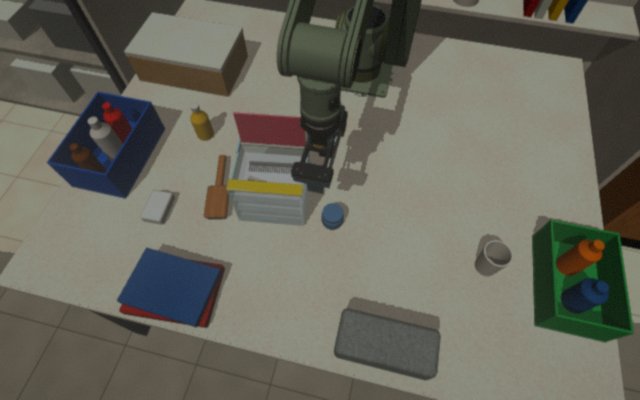

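View pics/side0.png

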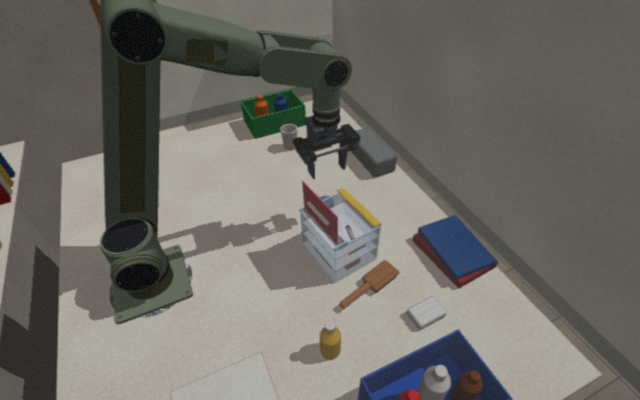

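The scene view shows the organizer at about (268,185) px with its yellow lip from (228,187) to (301,189). The gripper overlaps its right side. The side view shows the rose flap at (320,210) px and the yellow lip from (340,192) to (378,225). I'll zoom in on both.

Run:
```python
import cv2,numpy as np
a=cv2.imread("pics/scene0.png")[95:235,200:360]; b=cv2.imread("pics/side0.png")[170:290,285:405]
a=cv2.resize(a,None,fx=2.5*1.0,fy=2.5,interpolation=cv2.INTER_CUBIC)
b=cv2.resize(b,None,fx=3.33,fy=3.33,interpolation=cv2.INTER_CUBIC)
c=np.zeros((400,800,3),np.uint8); c[:350,:400]=a[:350,:400]; c[:399,400:799]=b[:399,:399]
cv2.imwrite("pics/z.png",cv2.convertScaleAbs(c,alpha=1.5))
```

```text
(no output)
```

View pics/z.png

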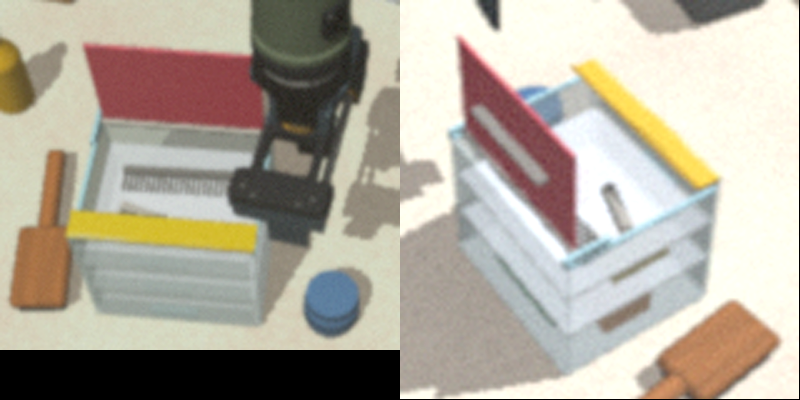

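```bash
cat > h.py <<'E'
import numpy as np
from scipy.optimize import least_squares
from cell import robot, eyes
C={n:eyes.camera_params(n) for n in("scene","side")}
def proj(n,p):
    T=np.linalg.inv(C[n]["pose"]); q=T[:3,:3]@p+T[:3,3]; q=C[n]["camera_matrix"]@q; return q[:2]/q[2]
def toW(v,p):
    x,y,a=v[:3]; c,s=np.cos(a),np.sin(a); return np.array([x+c*p[0]-s*p[1],y+s*p[0]+c*p[1],p[2]])
E
python3 - <<'E'
from h import *
S=lambda u,v:(200+u/2.5,95+v/2.5); D=lambda u,v:(285+(u-400)/3.325,170+v/3.325)
o=[("scene",S(98,312),(.08,-.09,0)),("scene",S(260,325),(.08,.09,0)),("scene",S(70,211),(.051,-.09,.168)),
("scene",S(69,237),(.075,-.09,.161)),("scene",S(254,250),(.075,.09,.161)),
("side",D(567,373),(-.08,-.09,0)),("side",D(705,300),(.08,-.09,0)),("side",D(460,243),(-.08,.09,0)),
("side",D(572,72),(.051,.09,.168)),("side",D(597,62),(.075,.09,.163)),("side",D(718,182),(.075,-.09,.163)),("side",D(697,189),(.051,-.09,.165))]
f=[("scene",S(85,45),-1,.114),("scene",S(97,118),-1,0),("side",D(460,38),1,.114),("side",D(575,155),-1,.114),("side",D(578,243),-1,0)]
def res(v):
    r=[proj(n,toW(v,p))-u for n,u,p in o]
    t=v[3]
    r+=[proj(n,toW(v,(-.067+l*np.cos(t),.083*s,.154+l*np.sin(t))))-u for n,u,s,l in f]
    return np.ravel(r)
q=least_squares(res,[.5,-.05,0,1.4],loss="soft_l1",x_scale=[.01,.01,.1,.1]);v=q.x
print(v[:2],np.degrees(v[2]),v[3]);print(res(v).reshape(-1,2).round(1))
E
```

```text
[ 0.54980539 -0.13952577] 8.610813112826634 1.581235347587048
[[-1.3  1.1]
 [-0.3  1.1]
 [-0.8 -0.7]
 [-1.9 -1. ]
 [-0.5 -0.5]
 [-0.4  0.6]
 [ 0.7 -2.4]
 [-0.7  0.2]
 [-0.3 -3.1]
 [-1.5 -1.9]
 [ 0.2 -2.2]
 [-0.2 -1.1]
 [-2.2 -0.4]
 [ 1.7  1. ]
 [-0.7 -1.7]
 [ 0.2 -0.3]
 [-0.9  2.5]]
```

Emit:
arm_command([
  {"linear": [0,0,-50],"claw": 16},
  {"linear": [0,0,-100],"claw": 16},
  {"linear": [0,0,-140],"claw": 16},
  {"linear": [-40,-40,-140],"claw": 16,"twist": [0,0,-4]},
  {"linear": [-80,-75,-140],"claw": 16,"twist": [0,0,-8.6]},
  {"linear": [-120,-112,-140],"claw": 16,"twist": [0,0,-8.6]},
  {"linear": [-158,-148,-140],"claw": 16,"twist": [0,0,-8.6]},
  {"linear": [-158,-148,-140],"claw": 16,"twist": [0,0,-8.6]},
  {"linear": [-158,-148,-140],"claw": 16,"twist": [0,0,-8.6]},
  {"linear": [-158,-148,-140],"claw": 16,"twist": [0,0,-8.6]},
])

```text
schema error: expected keys twist, linear, claw
```

Run:
```python
from cell import robot, eyes
import cv2,numpy as np
a=eyes.snapshot("wrist"); b=eyes.snapshot("scene"); 
c=np.zeros((600,800,3),np.uint8); c[:400,:640]=a; c[400:600,:]=cv2.resize(b[95:235,190:390],(800,560))[180:380] if 0 else 0
cv2.imwrite("pics/w1.png",a); cv2.imwrite("pics/s1.png",cv2.resize(b[75:235,190:390],(800,600)))
```

```text
(no output)
```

View pics/w1.png

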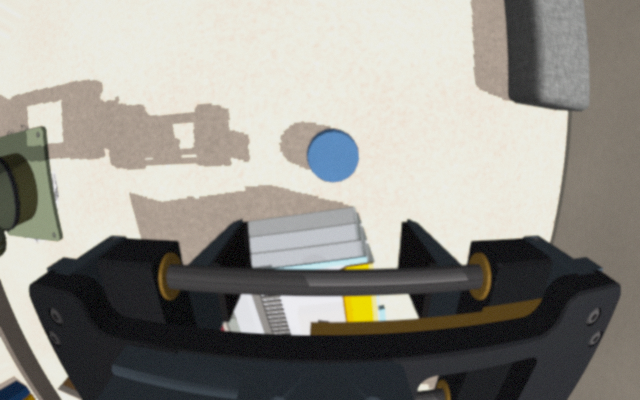

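View pics/s1.png

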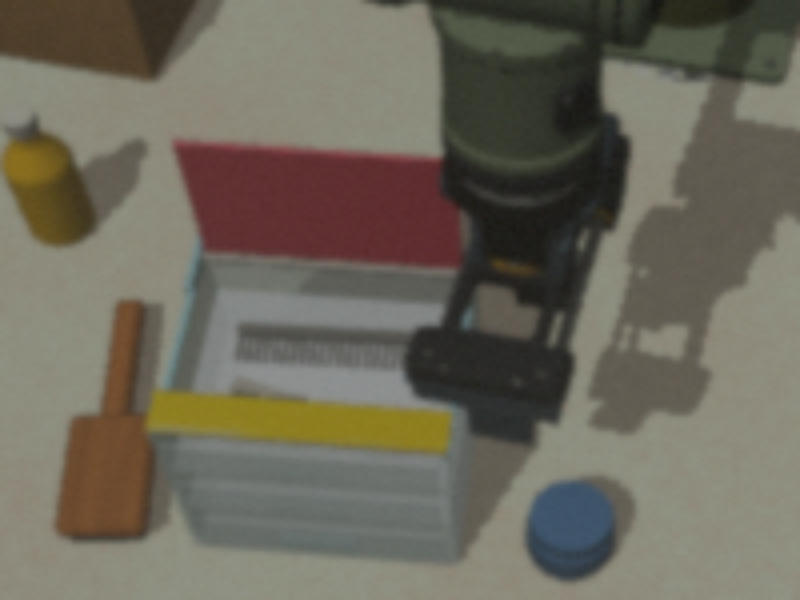

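The move was refused because every row needs all three keys, so both pictures show the arm where it started. In the wrist view the open fingers are at x≈215 and 430 px, and the organizer is below them at about (300,290). The scene crop shows the same layout as before.

Emit:
arm_command([
  {"linear": [0,0,-50],"claw": 16,"twist": [0,0,0]},
  {"linear": [0,0,-100],"claw": 16,"twist": [0,0,0]},
  {"linear": [0,0,-140],"claw": 16,"twist": [0,0,0]},
  {"linear": [-40,-40,-140],"claw": 16,"twist": [0,0,-4]},
  {"linear": [-80,-75,-140],"claw": 16,"twist": [0,0,-8.6]},
  {"linear": [-120,-112,-140],"claw": 16,"twist": [0,0,-8.6]},
  {"linear": [-158,-148,-140],"claw": 16,"twist": [0,0,-8.6]},
  {"linear": [-158,-148,-140],"claw": 16,"twist": [0,0,-8.6]},
  {"linear": [-158,-148,-140],"claw": 16,"twist": [0,0,-8.6]},
  {"linear": [-158,-148,-140],"claw": 16,"twist": [0,0,-8.6]},
])

```text
time: 1.45
position: [0.4278, -0.1572, 0.3332]
tcp_rot: [-180.0, -0.0, 98.7]
contact_force: [0.2, -0.1, 0.5]
grip_width: 0.0158
grip_force: 0.0
```

Run:
```python
from cell import robot, eyes
import cv2,numpy as np
a=eyes.snapshot("scene")[95:235,200:340]; b=eyes.snapshot("side")[170:290,285:405]
c=np.hstack([cv2.resize(x,(400,400),interpolation=cv2.INTER_CUBIC) for x in(a,b)])
cv2.imwrite("pics/z1.png",cv2.convertScaleAbs(c,alpha=1.4))
```

```text
(no output)
```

View pics/z1.png

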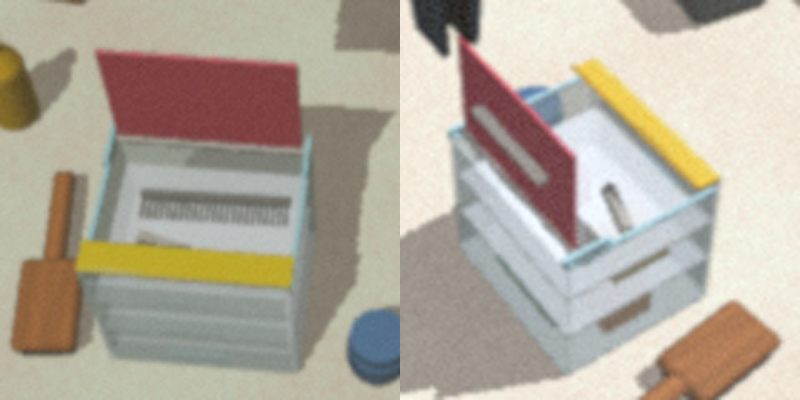

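The view is now clear. In the scene half the flap corners are at (97,50), (298,65), (302,147) and (118,135) px, and the lip runs from (78,268) to (290,285). I'll refit with these.

Run:
```python
from h import *
S=lambda u,v:(200+u/2.857,95+v/2.857); D=lambda u,v:(285+(u-400)/3.333,170+v/3.333)
o=[("scene",S(112,357),(.08,-.09,0)),("scene",S(297,370),(.08,.09,0)),("scene",S(84,242),(.051,-.09,.168)),("scene",S(294,258),(.051,.09,.168)),
("scene",S(79,269),(.075,-.09,.161)),("scene",S(290,285),(.075,.09,.161)),
("side",D(567,373),(-.08,-.09,0)),("side",D(705,300),(.08,-.09,0)),("side",D(460,243),(-.08,.09,0)),
("side",D(572,72),(.051,.09,.168)),("side",D(597,62),(.075,.09,.163)),("side",D(718,182),(.075,-.09,.163)),("side",D(697,189),(.051,-.09,.165))]
f=[("scene",S(97,50),-1,.114),("scene",S(298,65),1,.114),("scene",S(302,147),1,0),("scene",S(118,135),-1,0),("side",D(460,38),1,.114),("side",D(575,155),-1,.114),("side",D(578,243),-1,0)]
def res(v):
    r=[proj(n,toW(v,p))-u for n,u,p in o]
    t=v[3]
    r+=[proj(n,toW(v,(-.067+l*np.cos(t),.083*s,.154+l*np.sin(t))))-u for n,u,s,l in f]
    return np.ravel(r)
q=least_squares(res,[.5,-.05,0,1.4],loss="soft_l1",x_scale=[.01,.01,.1,.1]);v=q.x
print(v[:2],np.degrees(v[2]),v[3]);print(res(v).reshape(-1,2).round(1).tolist())
p=robot.get_state()["position"]-toW(v,(0,0,0)); c,s=np.cos(v[2]),np.sin(v[2]); print("tcp org",c*p[0]+s*p[1],c*p[1]-s*p[0],p[2])
```

```text
[ 0.54946766 -0.13816375] 8.239520773818098 1.578111238000166
[[-1.0, 0.8], [0.1, 1.8], [-1.7, -1.2], [-0.3, -0.8], [-1.5, -0.5], [-0.0, -0.1], [-0.9, 0.5], [0.6, -2.3], [-0.9, -0.1], [-0.3, -3.3], [-1.4, -2.1], [0.0, -2.2], [-0.4, -1.1], [-1.3, 0.0], [-0.6, -0.1], [-0.2, 1.4], [-0.0, 0.8], [-0.8, -2.1], [-0.3, -0.6], [-1.4, 2.3]]
tcp org -0.12323297926066042 -0.0014328036188127405 0.3331610774486192
```

Emit:
arm_command([
  {"linear": [0,0,45],"claw": 16,"twist": [0,0,0]},
  {"linear": [0,0,90],"claw": 16,"twist": [0,0,0]},
  {"linear": [0,10,90],"claw": 16,"twist": [0,0,0]},
  {"linear": [0,20,90],"claw": 16,"twist": [0,0,0]},
  {"linear": [0,30,90],"claw": 16,"twist": [0,0,0]},
  {"linear": [0,38,90],"claw": 16,"twist": [0,0,0]},
  {"linear": [0,46,91],"claw": 16,"twist": [0,0,0]},
  {"linear": [0,54,92],"claw": 16,"twist": [0,0,0]},
  {"linear": [0,62,94],"claw": 16,"twist": [0,0,0]},
  {"linear": [0,62,94],"claw": 16,"twist": [0,0,0]},
])

```text
time: 2.8
position: [0.4886, -0.1486, 0.239]
tcp_rot: [-180.0, -0.0, 98.6]
contact_force: [0.0, -0.2, -0.8]
grip_width: 0.0158
grip_force: 0.0
```

Emit:
arm_command([
  {"linear": [0,8,4],"claw": 16,"twist": [0,0,0]},
  {"linear": [0,15,8],"claw": 16,"twist": [0,0,0]},
  {"linear": [0,22,12],"claw": 16,"twist": [0,0,0]},
  {"linear": [0,28,17],"claw": 16,"twist": [0,0,0]},
  {"linear": [0,34,23],"claw": 16,"twist": [0,0,0]},
  {"linear": [0,39,29],"claw": 16,"twist": [0,0,0]},
  {"linear": [0,43,36],"claw": 16,"twist": [0,0,0]},
  {"linear": [0,47,44],"claw": 16,"twist": [0,0,0]},
  {"linear": [0,50,51],"claw": 16,"twist": [0,0,0]},
  {"linear": [0,50,51],"claw": 16,"twist": [0,0,0]},
])

```text
time: 4.05
position: [0.5374, -0.1411, 0.1876]
tcp_rot: [-179.9, -0.0, 98.6]
contact_force: [-0.5, -1.1, -0.0]
grip_width: 0.0163
grip_force: 0.1
```

Run:
```python
from cell import robot, eyes
import cv2,numpy as np
a=eyes.snapshot("scene")[95:235,200:340]; b=eyes.snapshot("side")[170:290,285:405]
c=np.hstack([cv2.resize(x,(400,400),interpolation=cv2.INTER_CUBIC) for x in(a,b)])
cv2.imwrite("pics/z2.png",cv2.convertScaleAbs(c,alpha=1.4))
```

```text
(no output)
```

View pics/z2.png

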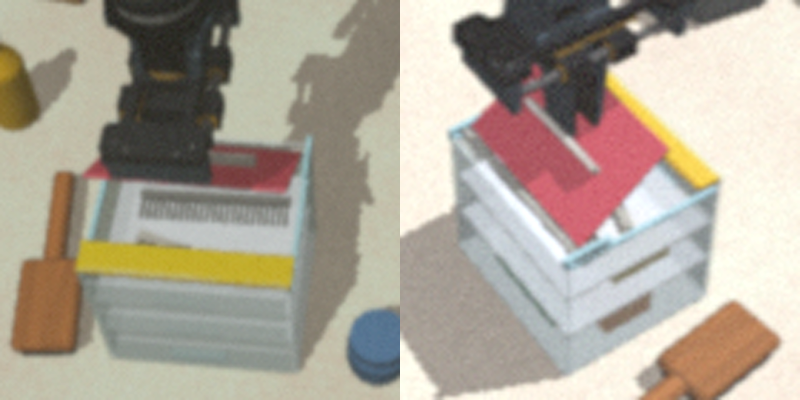

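The side half shows the flap well down, with its near free corner at (668,150). The ridge runs from (525,95) to (598,170) px, and the finger tips are near (572,138) and (595,125), close to it. I'll compute where the ridge sits between the fingers.

Run:
```python
from h import *
S=lambda u,v:np.array((200+u/2.857,95+v/2.857)); D=lambda u,v:np.array((285+(u-400)/3.333,170+v/3.333))
v=[.54947,-.13816,np.radians(8.24)]
def P(t,s,d,y,n): return toW(v,(-.067+s+d*np.cos(t)-n*np.sin(t),y,.154+d*np.sin(t)+n*np.cos(t)))
f=[("scene",S(85,178),.114,-.083,0),("scene",S(298,188),.114,.083,0),("side",D(668,150),.114,-.083,0),("side",D(598,168),.060,-.05,.012),("side",D(578,243),0,-.083,0)]
res=lambda q:np.ravel([proj(n,P(q[0],q[1],d,y,m))-u for n,u,d,y,m in f])
for fix in(0,1):
    q=least_squares((lambda q:res([q[0],.0])) if fix else res,[.4,0.]); print(q.x,q.fun.round(1))
st=robot.get_state(); p=st["position"]-toW(v,(0,0,0)); c,s=np.cos(v[2]),np.sin(v[2]); print("tcp org",c*p[0]+s*p[1],c*p[1]-s*p[0],p[2],st["contact_force"])
t=q.x[0];print("ridge top org x,z", -.067+.06*np.cos(t)-.012*np.sin(t),.154+.06*np.sin(t)+.012*np.cos(t))
tip=lambda dy:proj("side",toW(v,((c*p[0]+s*p[1])+dy,c*p[1]-s*p[0],p[2]-.008)))
for dy in(-.0215,-.008,.008,.0215): print(((tip(dy)-[285,170])*3.333+[400,0]).round())
```

```text
[0.64304365 0.00086081] [-1.6 -0.7 -4.5  1.3  0.6 -1.6 -1.5 -0.8 -1.1  2.2]
[0.63617859 0.        ] [-1.5 -0.7 -4.4  1.3  0.4 -1.4 -1.6 -0.6 -1.4  2.3]
tcp org -0.012240635890526758 -0.0012846788891940262 0.18830633012388676 [-0.91726555  0.40811072  0.77421186]
ridge top org x,z -0.025867189904130714 0.19930002134234764
[550. 150.]
[564. 143.]
[579. 136.]
[592. 129.]
```

Run:
```python
from h import *
import cv2
v=[.54947,-.13816,np.radians(8.24)]
def P(t,s,d,y,n): return toW(v,(-.067+s+d*np.cos(t)-n*np.sin(t),y,.154+d*np.sin(t)+n*np.cos(t)))
im=eyes.snapshot("side"); w=eyes.snapshot("wrist"); sc=eyes.snapshot("scene")
x0,y0,k=300,160,6
A=cv2.resize(im[y0:y0+90,x0:x0+70],(420,540),interpolation=cv2.INTER_CUBIC)
A=cv2.convertScaleAbs(A,alpha=1.4)
for t,col in((.64,(0,255,0)),(.3,(255,0,0))):
    for pts in ([(0,-.083,0),(.114,-.083,0),(.114,.083,0),(0,.083,0)],[(.06,-.05,.012),(.06,.05,.012)]):
        q=[((proj("side",P(t,0,*a))-[x0,y0])*k).astype(int) for a in pts]
        cv2.polylines(A,[np.array(q)],len(q)>2,col,1)
p=robot.get_state()["position"]-toW(v,(0,0,0)); c,s=np.cos(v[2]),np.sin(v[2]); X=c*p[0]+s*p[1];Y=c*p[1]-s*p[0]
for a,b in((-.0215,-.008),(.008,.0215)):
    q=[((proj("side",toW(v,(X+e,Y+f,p[2]-.008)))-[x0,y0])*k).astype(int) for e,f in((a,-.016),(b,-.016),(b,.016),(a,.016))]
    cv2.polylines(A,[np.array(q)],True,(255,255,0),1)
B=np.zeros((540,380,3),np.uint8); B[:270]=cv2.resize(w[200:400,180:460],(380,270)); B[270:]=cv2.resize(sc[120:190,215:315],(380,270))
cv2.imwrite("pics/z3.png",np.hstack([A,cv2.convertScaleAbs(B,alpha=1.4)]))
```

```text
(no output)
```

View pics/z3.png

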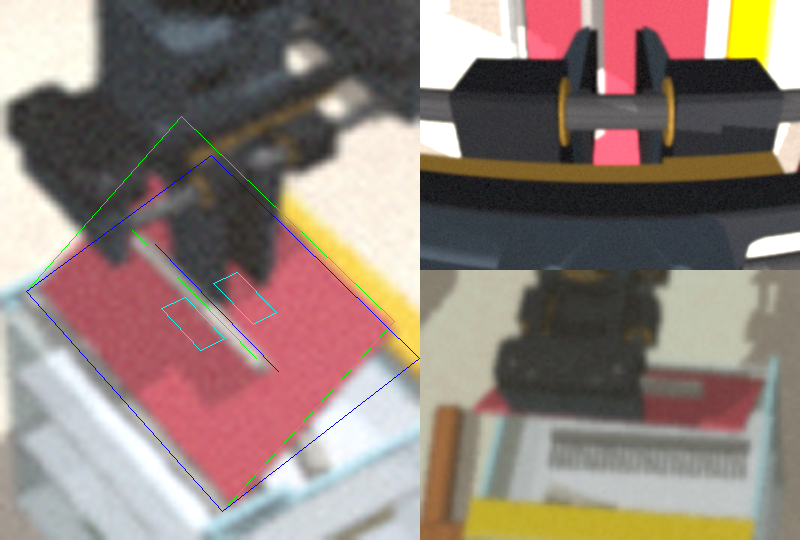

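Run:
```python
from h import *
import cv2
v=[.54947,-.13816,np.radians(8.24)]
c,s=np.cos(v[2]),np.sin(v[2])
for dz in(-.008,.008,.0):
  print(dz,[((proj("side",np.array([.4278,-.1572,.3332+dz])+[c*e-s*f,s*e+c*f,0])-[285,170])*3.333+[400,0]).round().tolist() for e,f in((-.0215,-.016),(-.008,-.016),(.008,-.016),(.0215,-.016),(.0215,.016))])
# wrist check
w=eyes.camera_params("wrist");M=np.linalg.inv(w["mount"]);K=w["camera_matrix"]
def pw(p):
    q=M[:3,:3]@p+M[:3,3]; th=np.arctan2(np.hypot(q[0],q[1]),q[2]); u=q[:2]/np.hypot(*q[:2])*th*K[0,0]+K[:2,2]; return ((u-[180,200])*[380/280,1.35]+[420,0]).round().tolist()
for z in(.008,-.002,-.012):
  print(z,[pw(np.array([x,y,z])) for x in(.016,-.016) for y in(-.0215,-.008,.008,.0215)])
```

```text
-0.008 [[435.0, 87.0], [451.0, 79.0], [470.0, 71.0], [485.0, 64.0], [462.0, 40.0]]
0.008 [[433.0, 70.0], [449.0, 63.0], [469.0, 54.0], [485.0, 47.0], [461.0, 23.0]]
0.0 [[434.0, 79.0], [450.0, 71.0], [469.0, 63.0], [485.0, 56.0], [462.0, 32.0]]
0.008 [[575.0, 12.0], [602.0, 12.0], [634.0, 12.0], [661.0, 12.0], [577.0, 69.0], [602.0, 70.0], [633.0, 70.0], [659.0, 69.0]]
-0.002 [[573.0, 18.0], [601.0, 18.0], [635.0, 18.0], [663.0, 18.0], [575.0, 78.0], [602.0, 78.0], [634.0, 78.0], [660.0, 78.0]]
-0.012 [[571.0, 24.0], [600.0, 24.0], [636.0, 24.0], [665.0, 24.0], [573.0, 87.0], [601.0, 87.0], [635.0, 87.0], [662.0, 87.0]]
```

Both fixed views show the fingertips about 22 mm higher than I assumed, so the real contact is the front finger's corner near d≈95 mm. That explains the 0.64 rad. The wrist view shows the ridge between the fingers, close to the rear one. I'll back up 12 mm and continue the fold with the tip height corrected.

Emit:
arm_command([
  {"linear": [0,-6,-1],"claw": 16,"twist": [0,0,0]},
  {"linear": [0,-12,-2],"claw": 16,"twist": [0,0,0]},
  {"linear": [0,-8,5],"claw": 16,"twist": [0,0,0]},
  {"linear": [0,-4,11],"claw": 16,"twist": [0,0,0]},
  {"linear": [0,-1,17],"claw": 16,"twist": [0,0,0]},
  {"linear": [0,1,22],"claw": 16,"twist": [0,0,0]},
  {"linear": [0,3,28],"claw": 16,"twist": [0,0,0]},
  {"linear": [0,4,34],"claw": 16,"twist": [0,0,0]},
  {"linear": [0,4,34],"claw": 16,"twist": [0,0,0]},
])

```text
time: 5.42
position: [0.5414, -0.1405, 0.1538]
tcp_rot: [-179.9, -0.0, 98.6]
contact_force: [0.2, 0.3, 1.5]
grip_width: 0.0159
grip_force: 0.4
```

Run:
```python
from h import *
import cv2
v=[.54947,-.13816,np.radians(8.24)]
def P(t,s,d,y,n): return toW(v,(-.067+s+d*np.cos(t)-n*np.sin(t),y,.154+d*np.sin(t)+n*np.cos(t)))
im=eyes.snapshot("side"); w=eyes.snapshot("wrist"); sc=eyes.snapshot("scene")
x0,y0,k=300,160,6
A=cv2.resize(im[y0:y0+90,x0:x0+75],(450,540),interpolation=cv2.INTER_CUBIC)
A=cv2.convertScaleAbs(A,alpha=1.4)
for t,col in((.2,(0,255,0)),(0,(255,0,0))):
    for pts in ([(0,-.083,0),(.114,-.083,0),(.114,.083,0),(0,.083,0)],[(.06,-.05,.012),(.06,.05,.012)]):
        q=[((proj("side",P(t,0,*a))-[x0,y0])*k).astype(int) for a in pts]
        cv2.polylines(A,[np.array(q)],len(q)>2,col,1)
B=np.zeros((540,350,3),np.uint8); B[:270]=cv2.resize(w[190:320,240:410],(350,270)); B[270:]=cv2.resize(sc[120:190,215:305],(350,270))
cv2.imwrite("pics/z4.png",np.hstack([A,cv2.convertScaleAbs(B,alpha=1.4)]))
```

```text
(no output)
```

View pics/z4.png

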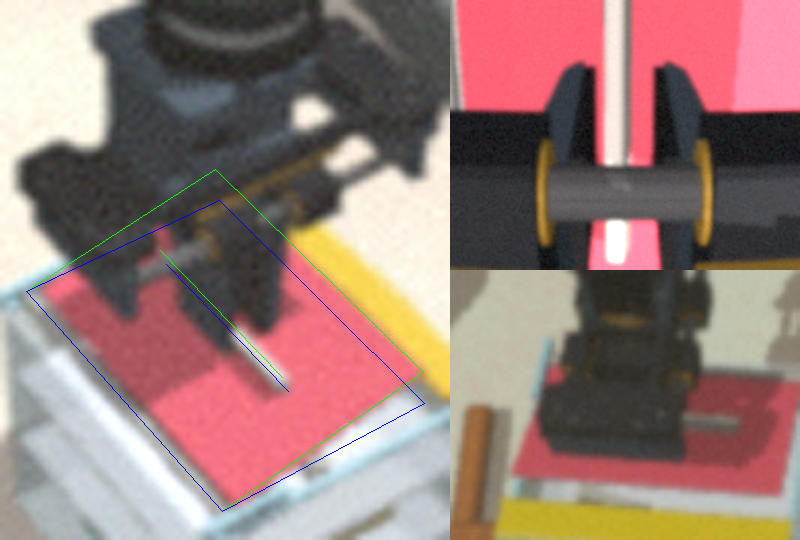

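The flap is at about 0.2 rad, with the green overlay matching and slide near 0. The ridge is at x≈618 px in the wrist panel, between the fingers with clearance on both sides. Next I press down gently.

Emit:
arm_command([
  {"linear": [0,0,4],"claw": 16,"twist": [0,0,0]},
  {"linear": [0,1,8],"claw": 16,"twist": [0,0,0]},
  {"linear": [0,1,12],"claw": 16,"twist": [0,0,0]},
  {"linear": [0,1,12],"claw": 16,"twist": [0,0,0]},
])

```text
time: 6.08
position: [0.5426, -0.1406, 0.1421]
tcp_rot: [-180.0, -0.0, 98.6]
contact_force: [0.5, -0.1, 1.2]
grip_width: 0.016
grip_force: 0.5
```

Emit:
arm_command([
  {"linear": [0,0,1.5],"claw": 16,"twist": [0,0,0]},
  {"linear": [0,0,3],"claw": 16,"twist": [0,0,0]},
  {"linear": [0,0,3],"claw": 16,"twist": [0,0,0]},
])

```text
time: 6.45
position: [0.5428, -0.1405, 0.1394]
tcp_rot: [180.0, 0.0, 98.6]
contact_force: [0.7, 0.3, 1.7]
grip_width: 0.0163
grip_force: 0.5
```

Emit:
arm_command([
  {"linear": [0,0,1.5],"claw": 16,"twist": [0,0,0]},
  {"linear": [0,0,3],"claw": 16,"twist": [0,0,0]},
  {"linear": [0,0,3],"claw": 16,"twist": [0,0,0]},
])

```text
time: 6.82
position: [0.5427, -0.1405, 0.1363]
tcp_rot: [-180.0, 0.0, 98.6]
contact_force: [1.2, -0.5, 1.2]
grip_width: 0.016
grip_force: 0.6
```

Emit:
arm_command([
  {"linear": [0,0,1],"claw": 16,"twist": [0,0,0]},
  {"linear": [0,0,2],"claw": 16,"twist": [0,0,0]},
  {"linear": [0,0,2],"claw": 16,"twist": [0,0,0]},
])

```text
time: 7.2
position: [0.5427, -0.1406, 0.1353]
tcp_rot: [180.0, 0.0, 98.6]
contact_force: [-1.4, 1.3, 6.2]
grip_width: 0.0163
grip_force: 3.2
```

Run:
```python
from h import *
import cv2
# measure near free corner of flap in side view: rose mask
im=eyes.snapshot("side"); hsv=cv2.cvtColor(im,cv2.COLOR_BGR2HSV)
m=((hsv[...,0]>165)|(hsv[...,0]<5))&(hsv[...,1]>90)&(hsv[...,2]>60); m[:, :285]=0;m[:,405:]=0;m[:170]=0;m[290:]=0
ys,xs=np.nonzero(m); i=xs.argmax(); j=ys.argmax(); print("right",xs[i],ys[xs==xs[i]].mean(),"bottom",xs[ys==ys[j]].mean(),ys[j])
v=[.54947,-.13816,np.radians(8.24)]
for t in(0,.05,.1,.15):
  for s in (0,.004):
    print(t,s,proj("side",toW(v,(-.067+s+.114*np.cos(t),-.083,.154+.114*np.sin(t)))).round(1))
```

```text
right 369 227.5 bottom 339.0 243
0 0 [370.7 227.3]
0 0.004 [371.8 226.7]
0.05 0 [370.8 225.9]
0.05 0.004 [371.9 225.3]
0.1 0 [370.8 224.6]
0.1 0.004 [372. 224.]
0.15 0 [370.8 223.3]
0.15 0.004 [371.9 222.7]
```

The flap is flat with 6 N down. Next I push forward.

Emit:
arm_command([
  {"linear": [0,3,0],"claw": 16,"twist": [0,0,0]},
  {"linear": [0,6,0],"claw": 16,"twist": [0,0,0]},
  {"linear": [0,9,0],"claw": 16,"twist": [0,0,0]},
  {"linear": [0,12,0],"claw": 16,"twist": [0,0,0]},
  {"linear": [0,12,0],"claw": 16,"twist": [0,0,0]},
])

```text
time: 7.88
position: [0.5537, -0.1389, 0.1353]
tcp_rot: [-179.9, 0.0, 98.6]
contact_force: [-2.0, -0.6, 7.2]
grip_width: 0.0159
grip_force: 3.7
```

Emit:
arm_command([
  {"linear": [0,3,0],"claw": 16,"twist": [0,0,0]},
  {"linear": [0,6,0],"claw": 16,"twist": [0,0,0]},
  {"linear": [0,9,0],"claw": 16,"twist": [0,0,0]},
  {"linear": [0,9,0],"claw": 16,"twist": [0,0,0]},
])

```text
time: 8.38
position: [0.5626, -0.1376, 0.1353]
tcp_rot: [-179.9, 0.0, 98.6]
contact_force: [-2.0, -0.2, 7.7]
grip_width: 0.0156
grip_force: 3.6
```

Run:
```python
from h import *
import cv2
v=[.54947,-.13816,np.radians(8.24)]
im=eyes.snapshot("side"); w=eyes.snapshot("wrist"); sc=eyes.snapshot("scene")
x0,y0,k=300,160,6
A=cv2.resize(im[y0:y0+90,x0:x0+80],(480,540),interpolation=cv2.INTER_CUBIC)
A=cv2.convertScaleAbs(A,alpha=1.4)
for s,col in((.0,(0,255,0)),(.02,(255,0,0))):
  q=[((proj("side",toW(v,(-.067+s+d,y,.166)))-[x0,y0])*k).astype(int) for d,y in((.06,-.05),(.06,.05))]
  cv2.polylines(A,[np.array(q)],False,col,1)
B=np.zeros((540,320,3),np.uint8); B[:270]=cv2.resize(w[190:320,240:410],(320,270)); B[270:]=cv2.resize(sc[120:190,215:305],(320,270))
cv2.imwrite("pics/z5.png",np.hstack([A,cv2.convertScaleAbs(B,alpha=1.4)]))
```

View pics/z5.png

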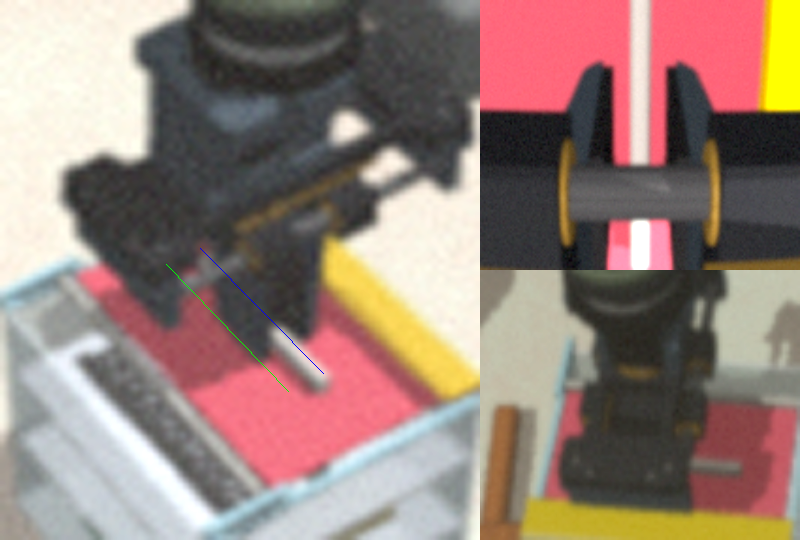

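The scene crop shows the flap's front edge under the lip. The ridge is at the 20 mm overlay line, being carried by friction and centred between the fingers. I'll push on with the rear finger on the ridge until it meets the front stop.

Emit:
arm_command([
  {"linear": [0,2,0],"claw": 16,"twist": [0,0,0]},
  {"linear": [0,4,0],"claw": 16,"twist": [0,0,0]},
  {"linear": [0,4,0],"claw": 16,"twist": [0,0,0]},
])

```text
time: 8.9
position: [0.5656, -0.1372, 0.1351]
tcp_rot: [-179.8, 0.0, 98.6]
contact_force: [-4.6, -0.8, 7.1]
grip_width: 0.0158
grip_force: 4.0
```

Emit:
arm_command([
  {"linear": [0,1.5,0],"claw": 16,"twist": [0,0,0]},
  {"linear": [0,3,0],"claw": 16,"twist": [0,0,0]},
  {"linear": [0,3,0],"claw": 16,"twist": [0,0,0]},
])

```text
time: 9.28
position: [0.5678, -0.1367, 0.1351]
tcp_rot: [-179.7, -0.0, 98.6]
contact_force: [-4.7, -0.7, 8.5]
grip_width: 0.0164
grip_force: 4.3
```

```bash
cat > m.py <<'E'
from h import *
import cv2
def blob(im,lo,hi):
    h=cv2.cvtColor(im,cv2.COLOR_BGR2HSV); m=cv2.inRange(h,lo,hi); return m
v=[.54947,-.13816,np.radians(8.24)]
ref=cv2.imread("pics/side0.png"); im=eyes.snapshot("side")
# organizer shift: bottom part of organizer patch tracking
for (x,y,w,h) in((340,240,45,35),(350,190,30,30)):
    T=ref[y:y+h,x:x+w]; R=cv2.matchTemplate(im[y-8:y+h+8,x-8:x+w+8],T,cv2.TM_CCOEFF_NORMED); _,s,_,l=cv2.minMaxLoc(R); print("shift px",l[0]-8,l[1]-8,s)
m=cv2.inRange(cv2.cvtColor(im,cv2.COLOR_BGR2HSV),(165,90,60),(180,255,255)); m[:170]=0;m[290:]=0;m[:,:285]=0;m[:,405:]=0
ys,xs=np.nonzero(m); j=ys.max(); print("rose bottom",xs[ys==j].mean(),j)
# rear edge of flap line at org y=-.06,-.03: scan slide where rose begins
for Y in(-.07,-.06,-.05):
    d=np.arange(-.01,.06,.001); on=[m[tuple(proj("side",toW(v,(-.067+a,Y,.156))).round().astype(int)[::-1])]>0 for a in d]
    print(Y,"rose starts at",d[np.argmax(on)].round(3))
E
python3 m.py; python3 -c "
from cell import robot;print(robot.get_state()['contact_force'])"
```

```text
shift px 0 0 0.989763081073761
shift px 7 8 0.7895734310150146
rose bottom 347.0 239
-0.07 rose starts at 0.028
-0.06 rose starts at 0.028
-0.05 rose starts at 0.028
[-5.66761772 -0.63344807  8.83701817]
```

Emit:
arm_command([
  {"linear": [0,1.5,-0.5],"claw": 16,"twist": [0,0,0]},
  {"linear": [0,3,-0.5],"claw": 16,"twist": [0,0,0]},
  {"linear": [0,3,-0.5],"claw": 16,"twist": [0,0,0]},
])

```text
time: 9.7
position: [0.5705, -0.1362, 0.1351]
tcp_rot: [-179.7, -0.0, 98.6]
contact_force: [-6.0, -0.8, 7.1]
grip_width: 0.016
grip_force: 4.4
```

Emit:
arm_command([
  {"linear": [0,1.5,0],"claw": 16,"twist": [0,0,0]},
  {"linear": [0,3,0],"claw": 16,"twist": [0,0,0]},
  {"linear": [0,3,0],"claw": 16,"twist": [0,0,0]},
])

```text
time: 10.07
position: [0.5705, -0.1361, 0.1348]
tcp_rot: [-179.3, -0.1, 98.6]
contact_force: [-10.9, -2.4, 9.7]
grip_width: 0.0161
grip_force: 7.6
```

```bash
python3 m.py
```

```text
shift px 0 0 0.9899753928184509
shift px 8 8 0.793569803237915
rose bottom 347.0 239
-0.07 rose starts at 0.028
-0.06 rose starts at 0.028
-0.05 rose starts at 0.028
```

Emit:
arm_command([
  {"linear": [0,-2,-1],"claw": 16,"twist": [0,0,0]},
  {"linear": [0,-3.5,-3],"claw": 16,"twist": [0,0,0]},
  {"linear": [0,-6,-8],"claw": 16,"twist": [0,0,0]},
  {"linear": [0,-6,-25],"claw": 16,"twist": [0,0,0]},
  {"linear": [0,-6,-70],"claw": 16,"twist": [0,0,0]},
  {"linear": [0,-6,-120],"claw": 16,"twist": [0,0,0]},
  {"linear": [0,-50,-150],"claw": 16,"twist": [0,0,0]},
  {"linear": [0,-100,-160],"claw": 16,"twist": [0,0,0]},
  {"linear": [0,-100,-160],"claw": 16,"twist": [0,0,0]},
  {"linear": [0,-100,-160],"claw": 16,"twist": [0,0,0]},
])

```text
time: 11.38
position: [0.4783, -0.1503, 0.2952]
tcp_rot: [179.9, 0.0, 98.6]
contact_force: [-0.1, -0.7, 0.1]
grip_width: 0.0158
grip_force: 0.0
```

```bash
cat >> m.py <<'E'
sc=eyes.snapshot("scene")
for n,img in(("side",im),("scene",sc)):
  h=cv2.cvtColor(img,cv2.COLOR_BGR2HSV); m=cv2.inRange(h,(165,90,60),(180,255,255))
  for Y in(-.06,0,.06):
    d=np.arange(-.03,.14,.001); px=[tuple(proj(n,toW(v,(-.067+a,Y,.156))).round().astype(int)[::-1]) for a in d]
    on=np.array([m[p]>0 for p in px]); w=np.array([img[p].min()>110 for p in px])
    print(n,Y,"rose",d[on].min().round(3),d[on].max().round(3),on.sum())
E
python3 m.py
```

```text
shift px 0 0 0.990451455116272
shift px 0 0 0.8555545210838318
rose bottom 346.5 239
-0.07 rose starts at 0.028
-0.06 rose starts at 0.028
-0.05 rose starts at 0.028
side -0.06 rose 0.028 0.115 88
side 0 rose 0.028 0.116 75
side 0.06 rose 0.028 0.116 89
scene -0.06 rose 0.03 0.104 75
scene 0 rose 0.031 0.107 62
scene 0.06 rose 0.031 0.104 74
```

```bash
python3 -c "
from cell import robot;print(robot.finish_job())"
```

```text
the job is handed in; nothing more can be done
None
```

I folded the flap, pressed it flat and pushed it by the ridge to its front stop. After I took the hand away, both cameras showed it still shut with its edge under the yellow lip and the organizer unmoved; the job is handed in, but no verdict came back.

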